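# Square up a test-tube rack's end panel with a held try square

### The job

The loose end panel of the wooden test-tube rack leans inwards. Pick up the aluminium square by its black handle, stand its foot flat on the rack's base and press it both down on the base and forward into the corner, firmly but without forcing it, so that it pushes the panel upright and sits flush on both faces without a gap; keep it pressed like that for about a second. Then stand the square back on the blue mat and let go, leaving the panel upright and the jar, dropper bottle and cup where they are.

Things in the scene. Friction and masses are not known exactly. Their poses are not given: they have to be found in the camera images.
- rack: Wooden rack fixed to the bench: a flat base board 240 long (x) x 90 wide (y) x 18 mm thick with dark round marks, and a fixed wooden end wall at its -x end (inner face at x = -120 mm, top 103 mm above the bench). Origin: centre of the base's underside, on the bench; x runs along the base towards the loose end panel, z up. Top of the base 18 mm above the bench.
- corner (a point): The inside corner of the rack: middle of the hinge line, where the base's top (z = 18 mm) meets the loose panel's inner face, at x = +120 mm in the rack's frame; axes as the rack's. A firm press is some 10 to 20 N each way; friction on the panel can hold the foot off the base, and the foot's drag on the base can keep the heel off the panel.
- panel: Loose end panel of pale wood, 14 thick (x) x 80 wide (y) x 85 mm tall, on a stiff hinge along its inner bottom edge; it stays at any angle it is pushed to. Starts leaning 0.1 to 0.28 rad inwards over the base; can go 0.2 rad outwards. 2.5 N at its top edge turns it. Origin: middle of the hinge line; x points out of the rack, square to the panel; z up along it; the inner face is its x = 0 plane.
- square: Aluminium try square, about 0.42 kg, standing on its wide foot on the mat. Foot 110 long (x) x 40 wide (y) x 16 mm thick; at its front end an upright blade 20 (x) x 14 (y) mm, its top 100 mm above the underside, its front face flush with the foot's front end. Origin: the heel, middle of the front bottom edge; x points forward, out of the front face (foot from x = -110 to 0 mm, blade -20 to 0 mm), z up.
- handle (a point): Where to grip the square: 44 mm above its underside, 65 mm behind the front face, on the black handle, an upright block 30 (x) x 16 mm (y) from the foot's top (16 mm) to 62 mm above the underside. Grip it across y, from above. Axes as the square's.
- mat: Flat blue mat, 180 (x) x 100 (y) x 3 mm, fixed to the bench; origin at the centre of its underside. The square starts standing lengthwise near its middle; it may be stood back anywhere with its handle over the mat's middle part, facing any way.
- jar: Glass jar with black lid, 60 mm across, 130 mm tall; leave alone. Origin: centre of its underside.
- dropper: White plastic dropper bottle, 44 mm across, 100 mm tall; leave alone. Origin: centre of its underside.
- cup: White plastic cup, 72 mm across, 50 mm tall; leave alone. Origin: centre of its underside.
There are look-alikes about, which are no part of the job. Of the things that look like the square, the larger one is meant. Several things have the shape of the mat; the one meant has the colours described above.

How it is judged:
By the outcome, as a careful person would: the job done as asked, in the order asked, and still so for the second after the job is handed in, with the robot touching nothing.
It also fails if it takes over 70 s, if anything falls off the work surface, if the arm or the gripper's body presses on something with over 40 N, if the wrist force passes 120 N, or if a joint passes its speed limit or range.

### The arm

A 7-joint arm with a two-finger parallel gripper is mounted at the origin on the work surface. World frame = base frame: x ahead of the robot, y to its left, z up, the work surface at z = 0. Lengths are in mm, angles in rad, forces in N, time in s.
With the tool pointing down it reaches from about 400 to 875 mm from the base axis. Payload 6.5 kg.
Tool frame: the origin (TCP) lies on the centre line of the jaws, within the pads' length; the fingertips stand 14 mm ahead of it and the grasp point (between the pads) lies 5 mm behind it; z points along the fingers, y is the direction in which the jaws open and shut (so a half turn about z gives the same grasp; the last joint's range is limited). The gripper opens to 85 mm and grips with 20 to 120 N. Pads are 22 mm wide; open, the fingers measure 114 mm over their backs; the gripper's body (76 mm by 85 mm) begins 54 mm behind the grasp point. The pads swing forward as they close: fully open they stand 13 mm farther back than shut.
Start: joints at [-1.199, 0.536, -0.004, 1.538, 0.003, 1.067, -0.071], TCP at [275.56, 588.691, 245.29] pointing down, gripper open.
Joint ranges: [-2.7, 2.7], [-0.37, 2.16], [-1.27, 1.26], [0.24, 2.4], [-1.31, 4.45], [0.19, 1.91], [-2.76, 2.76]. Speed limits (rad/s): [2.39, 2.39, 3.14, 3.14, 3.14, 3.14, 3.14].

### API

Orientations are given as a rotation vector (axis times angle).
In Python, from plant import manip gives the robot as it stands. The module is installed in compiled form; this text tells all that it offers.
- The arm moves only by the tool arm_command, never from a script. Its argument "rows" is a list of rows, each a list of 6 numbers: the shift along the world's x, y, z in m, then the turn, a rotation vector about the world's x, y, z in rad. In form: [[dx, dy, dz, wx, wy, wz], ...]. A call has 1 to 20 rows; each row shifts and turns the pose as measured when the row begins; what a row does not reach is not made up. A row lasts 1/10 s, in which the tool goes at most 50 mm and 8.59 degrees, less where a joint would pass 70% of its speed; a pose out of reach is approached as far as the arm can. A call with a gripper value outside its range is refused whole. "fingers" is the gripper's target within -1 to 1 (shut at 1, half-way at 0, fully open at -1), set as the call begins (left out, the last holds). The fingers move at their own pace and stop on an object; "newtons" is the grip in N (left out, the last holds). Time passes only in rows, so rows that do not move let the fingers close. It gives the time, the measured TCP pose, the force and the opening at its end, in the units of the state.
- manip.read_state(): the state, without advancing time (a new reading comes with each control period).
- manip.get_image(name): name is "scene" or "top" or "wrist"; returns a dict with "pixels" (480x640x3 uint8, red, green, blue), "fx", "fy", "cx", "cy" (pixels), "dist" ([k1, k2, p1, p2, k3] as OpenCV has them; the pictures are not rectified), "eye" and "orientation" of the camera in the world. Camera axes: x right, y down, z forward; pixel columns grow to the right and rows downward; lengths in mm; the calibration is good to about 2 mm. A picture is of the moment at which its call begins. There is no depth.
- manip.sign_off(): hands the job in, once; it reports no verdict.
The state is a dict: "time": time; "joint_positions": joint angles; "qvel": joint speeds; "joint_efforts": joint torques, N m; "position": TCP position; "orientation": TCP orientation; "contact_force": force on the tool from outside, world axes, zero at the start; "wrist_torque": the same for the moment, N m; "opening": finger opening in mm.
Only numpy, scipy, OpenCV 4.12 (cv2) and the standard library are available. Lean on these libraries where they do the work, as an engineer would, in place of code of your own. Each camera call takes 0.05 s, during which the arm holds its last target. There are 200 camera calls.

## Working session

There is one attempt and no reset: what is moved stays moved. The work goes in short steps, Python scripts to look and compute and a tool call to move; the robot and the scene stay as the last step left them, time stands still between calls to the robot, and variables do not carry over. Pictures are saved under pics/ and viewed, about 8 in all and at most 12, crops included, and the job is handed in when it is done.

Besides the shell and the picture viewer there is one more tool, called after "Emit:" as a command line: name --pt "numbers of a row" for each row, then --argument value for the rest. arm_command: Moves the arm, as the interface text tells. Its arguments: {"type":"object","properties":{"rows":{"type":"array","items":{"type":"array","items":{"type":"number"}}},"fingers":{"type":"number"},"newtons":{"type":"number"}},"required":["rows"]}

```bash
mkdir -p pics; cat > h.py <<'E'
import numpy as np, cv2, json
from scipy.spatial.transform import Rotation as R
from plant import manip
def snap(n,f):
    d=manip.get_image(n); cv2.imwrite(f'pics/{f}.png',cv2.cvtColor(d['pixels'],cv2.COLOR_RGB2BGR))
    c={k:np.array(v).tolist() for k,v in d.items() if k!='pixels'}; json.dump(c,open(f'pics/{f}.json','w')); return c
def cam(f):
    c=json.load(open(f'pics/{f}.json')); K=np.array([[c['fx'],0,c['cx']],[0,c['fy'],c['cy']],[0,0,1.]])
    o=np.array(c['orientation']); M=o if o.shape==(3,3) else R.from_rotvec(o).as_matrix()
    return K,np.array(c['dist']),np.array(c['eye']),M
def ray(f,uv):
    K,D,e,M=cam(f); p=cv2.undistortPoints(np.array([uv],float).reshape(-1,1,2),K,D)[:,0]
    d=np.c_[p,np.ones(len(p))]@M.T; return e,d
def atz(f,uv,z):
    e,d=ray(f,uv); return e+d*((z-e[2])/d[:,2:])
def proj(f,P):
    K,D,e,M=cam(f); X=(np.array(P,float)-e)@M
    return cv2.projectPoints(X.reshape(-1,1,3),np.zeros(3),np.zeros(3),K,D)[0][:,0]
def st():
    s=manip.read_state()
    for k in ['time','position','orientation','contact_force','wrist_torque','opening','joint_positions']: print(k,np.round(s[k],3))
E
python3 - <<'E'
from h import *
print(snap('top','top0'));print(snap('scene','sc0'));st()
E
```

```text
{'fx': 607.2502447595737, 'fy': 607.2502447595737, 'cx': 316.57445966367163, 'cy': 246.38496409048668, 'dist': [0.003372457797757337, 0.0, 0.0, 0.0, 0.0], 'eye': [351.2764099029598, -22.575366451315862, 1360.272841189284], 'orientation': [-2.123641660128885, 2.1737152076602224, -0.14143449793508892]}
{'fx': 588.0681440604692, 'fy': 588.0681440604692, 'cx': 319.72356398581684, 'cy': 242.99345252839973, 'dist': [0.022421205961739965, 0.0, 0.0, 0.0, 0.0], 'eye': [1384.5267865634623, -570.5052341536133, 795.517013192118], 'orientation': [-1.9487575468749023, -1.1439488828273765, 0.5582932383311721]}
time 0.1
position [275.345 588.183 244.47 ]
orientation [-6.820e-01 -3.066e+00  2.000e-03]
contact_force [0.009 0.562 0.414]
wrist_torque [0.027 0.037 0.028]
opening 85.194
joint_positions [-1.199  0.537 -0.004  1.539  0.003  1.067 -0.071]
```

View pics/top0.png

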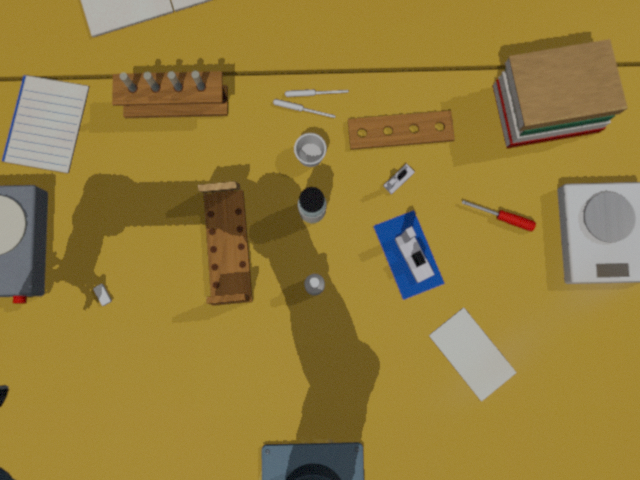

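View pics/sc0.png

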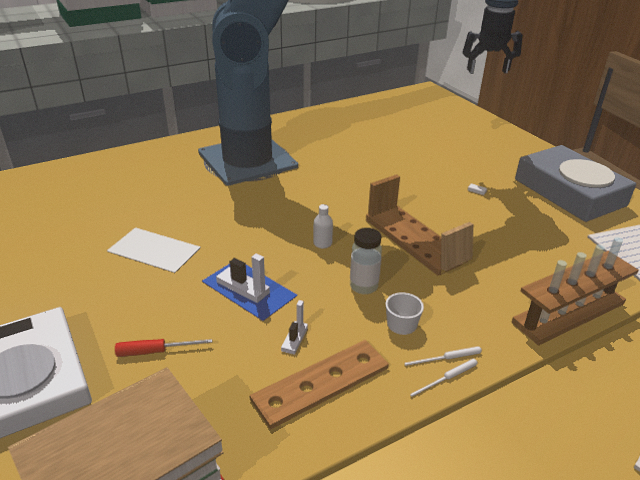

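```bash
python3 - <<'E'
from h import *
a=cv2.imread('pics/top0.png')
cv2.imwrite('pics/c1.png',np.hstack([cv2.resize(a[170:315,190:260],None,fx=4,fy=4,interpolation=2),cv2.resize(a[200:345,360:460],None,fx=4,fy=4,interpolation=2)]))
E
```

```text
(no output)
```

View pics/c1.png

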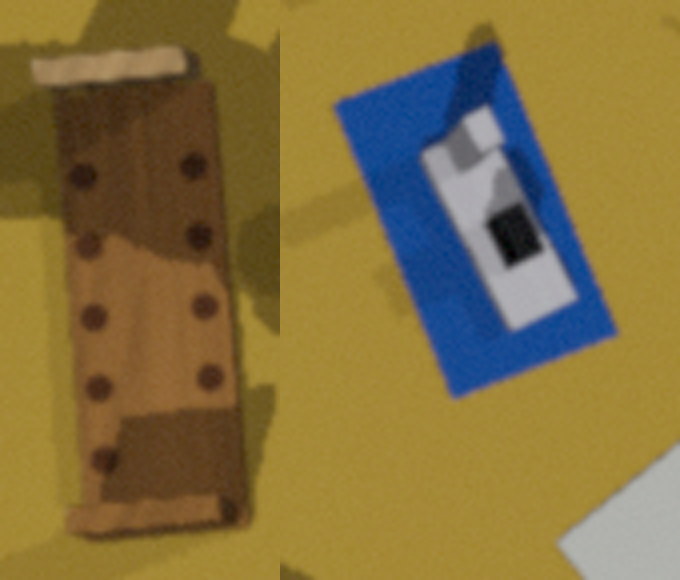

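```bash
python3 - <<'E'
from h import *
r=lambda L:[(360+(x-280)/4,200+y/4) for x,y in L]
l=lambda L:[(190+x/4,170+y/4) for x,y in L]
H=atz('top0',r([(486,219),(525,203),(543,248),(505,268)]),65);print('handle',H.round(1),H.mean(0))
B=atz('top0',r([(488,105),(503,140),(472,158),(455,122)]),103);print('blade',B.round(1),B.mean(0))
F=atz('top0',r([(513,333),(578,298),(421,153)]),19);print('foot',F.round(1))
M=atz('top0',r([(334,103),(498,43),(618,335),(456,398)]),3);print('mat',M.round(1),M.mean(0))
E_=atz('top0',l([(55,88),(82,490),(215,85),(244,500)]),18);print('rackbase L far,near R far,near',E_.round(1))
W=atz('top0',l([(67,505),(222,495)]),103);print('wall top inner',W.round(1))
D=atz('top0',l([(82,176),(90,245),(94,316),(98,388),(104,460),(193,167),(199,236),(204,306),(209,377)]),18);print('marks',D.round(1))
P=atz('top0',l([(35,85),(185,68),(32,62),(180,47)]),18+84);print('panel top ~',P.round(1))
print('jar',atz('top0',[(312,199)],130),'cup',atz('top0',[(311,148)],50),'drop',atz('top0',[(315,281)],100))
E
```

```text
handle [[ 505.7 -221.9   65. ]
 [ 513.8 -243.2   65. ]
 [ 489.3 -251.8   65. ]
 [ 479.  -230.9   65. ]] [ 496.96873731 -236.97059854   65.        ]
blade [[ 561.3 -219.8  103. ]
 [ 542.5 -226.8  103. ]
 [ 533.4 -210.2  103. ]
 [ 552.7 -202.1  103. ]] [ 547.48328263 -214.73915063  103.        ]
foot [[ 447.4 -241.1   19. ]
 [ 466.  -277.9   19. ]
 [ 549.1 -194.4   19. ]]
mat [[ 581.2 -148.4    3. ]
 [ 613.5 -242.7    3. ]
 [ 446.1 -302.2    3. ]
 [ 413.1 -210.4    3. ]] [ 513.50224081 -225.94754822    3.        ]
rackbase L far,near R far,near [[665.2 233.7  18. ]
 [437.8 218.2  18. ]
 [664.7 143.2  18. ]
 [430.2 128.7  18. ]]
wall top inner [[424.7 210.7 103. ]
 [428.  130.5 103. ]]
marks [[614.2 218.4  18. ]
 [574.8 213.9  18. ]
 [534.6 211.6  18. ]
 [494.2 209.4  18. ]
 [454.1 206.1  18. ]
 [617.9 155.9  18. ]
 [578.5 152.7  18. ]
 [538.8 150.2  18. ]
 [498.9 147.6  18. ]]
panel top ~ [[647.4 228.3 102. ]
 [654.7 148.7 102. ]
 [660.  229.9 102. ]
 [666.2 151.3 102. ]]
jar [[618.78788943 -11.65411448 130.        ]] cup [[752.08253461 -11.25104705  50.        ]] drop [[451.31688395 -13.8207219  100.        ]]
```

Emit:
arm_command --pt "0.024 -0.04 0.01 0 0 -0.115" --pt "0.024 -0.04 0.01 0 0 -0.115" --pt "0.024 -0.04 0.01 0 0 -0.115" --pt "0.024 -0.04 0.01 0 0 -0.115" --pt "0.024 -0.04 0.01 0 0 -0.115" --pt "0.024 -0.04 0.01 0 0 -0.115" --pt "0.024 -0.04 0.01 0 0 -0.115" --pt "0.024 -0.04 0.01 0 0 -0.115" --pt "0.024 -0.04 0.01 0 0 -0.115" --pt "0.024 -0.04 0.01 0 0 -0.115" --pt "0 0 0 0 0 0" --pt "0 0 0 0 0 0" --fingers -1

```text
time: 1.3
position: [515.6, 168.4, 344.0]
orientation: [-2.285, -2.147, 0.003]
contact_force: [-0.6, 0.4, -0.5]
opening: 85.5
```

```bash
python3 - <<'E'
from h import *
snap('wrist','w1');st()
E
```

```text
time 1.35
position [515.842 167.819 344.096]
orientation [-2.286 -2.147  0.004]
contact_force [0.524 0.499 0.312]
wrist_torque [-0.044 -0.004  0.018]
opening 85.441
joint_positions [-0.725  0.267  0.408  1.721 -0.118  1.18  -0.348]
```

View pics/w1.png

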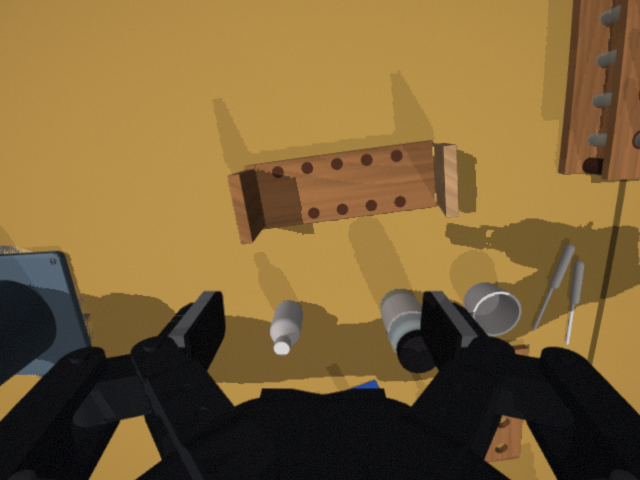

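```bash
python3 - <<'E'
from h import *
a=cv2.imread('pics/w1.png')
cv2.imwrite('pics/c2.png',np.hstack([cv2.resize(a[130:250,225:275],None,fx=5,fy=5,interpolation=2),cv2.resize(a[130:250,390:480],None,fx=5,fy=5,interpolation=2)]))
print(cam('w1')[2])
E
```

```text
[519.78269592 236.41751426 473.53576042]
```

View pics/c2.png

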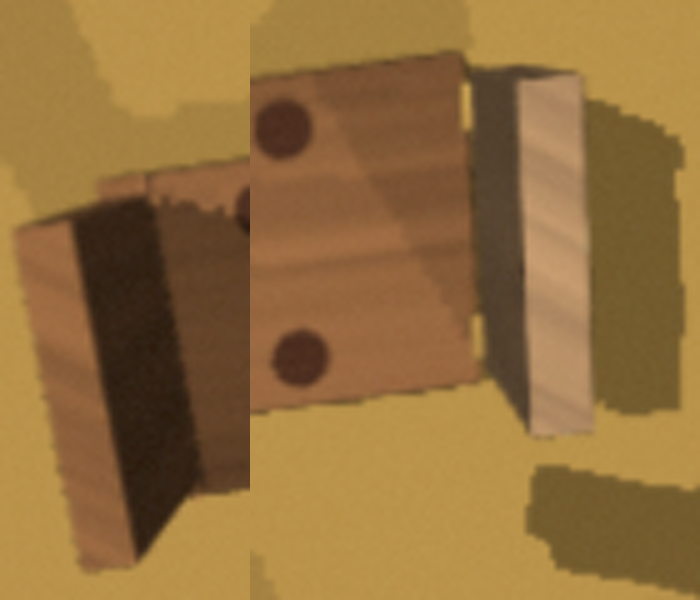

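```bash
python3 - <<'E'
from h import *
l=lambda L:[(225+x/5,130+y/5) for x,y in L]
r=lambda L:[(390+(x-250)/5,130+y/5) for x,y in L]
print(atz('w1',l([(152,195),(202,490)]),18).round(1),atz('w1',l([(72,222),(135,560)]),103).round(1))
print('base end',atz('w1',r([(463,53),(480,382)]),18).round(1))
print('panel gap line',atz('w1',r([(472,75),(485,370)]),18).round(1))
print('panel top in/out',atz('w1',r([(517,82),(532,430)]),102).round(1),atz('w1',r([(580,73),(592,432)]),100).round(1))
m=[(278,172),(307.5,168),(336.5,164),(366.5,160),(396.5,155.5),(314,213),(342.5,209.5),(371.5,206),(400,202)]
print(atz('w1',m,18).round(1))
E
```

```text
[[425.1 209.2  18. ]
 [429.8 126.7  18. ]] [[424.4 209.6 103. ]
 [429.1 131.5 103. ]]
base end [[662.8 231.7  18. ]
 [669.4 143.   18. ]]
panel gap line [[665.3 225.9  18. ]
 [670.7 146.3  18. ]]
panel top in/out [[648.3 225.8 102. ]
 [654.1 148.3 102. ]] [[662.8 226.9 100. ]
 [668.8 146.6 100. ]]
[[455.2 203.2  18. ]
 [495.3 205.9  18. ]
 [534.5 208.8  18. ]
 [574.7 211.6  18. ]
 [614.8 215.1  18. ]
 [499.8 143.9  18. ]
 [539.5 146.4  18. ]
 [579.8 148.9  18. ]
 [619.3 152.1  18. ]]
```

Emit:
arm_command --pt "-0.002 -0.04 0 0 0 -0.109" --pt "-0.002 -0.04 0 0 0 -0.109" --pt "-0.002 -0.04 0 0 0 -0.109" --pt "-0.002 -0.04 0 0 0 -0.109" --pt "-0.002 -0.04 0 0 0 -0.109" --pt "-0.002 -0.04 0 0 0 -0.109" --pt "-0.002 -0.04 -0.02 0 0 -0.109" --pt "-0.002 -0.04 -0.03 0 0 -0.109" --pt "-0.002 -0.04 -0.04 0 0 -0.109" --pt "-0.002 -0.04 -0.04 0 0 -0.109" --pt "0 0 -0.04 0 0 0" --pt "0 0 0 0 0 0" --pt "0 0 0 0 0 0"

```text
time: 2.65
position: [492.3, -214.0, 174.6]
orientation: [-3.061, -0.655, -0.004]
contact_force: [0.6, 0.0, 0.1]
opening: 85.4
```

```bash
python3 - <<'E'
from h import *
snap('wrist','w2');st()
s=manip.read_state();M=R.from_rotvec(s['orientation']).as_matrix();print(M.round(4),np.arctan2(M[1,1],M[0,1]))
E
```

```text
time 2.7
position [ 492.349 -213.097  174.619]
orientation [-3.06  -0.656 -0.004]
contact_force [ 0.043  0.809 -0.104]
wrist_torque [0.02  0.015 0.007]
opening 85.722
joint_positions [-0.174  0.516  0.666  1.926 -0.434  0.85  -0.424]
[[ 9.121e-01  4.100e-01  1.000e-04]
 [ 4.099e-01 -9.120e-01  1.250e-02]
 [ 5.200e-03 -1.140e-02 -9.999e-01]] -1.1483431234339563
```

View pics/w2.png

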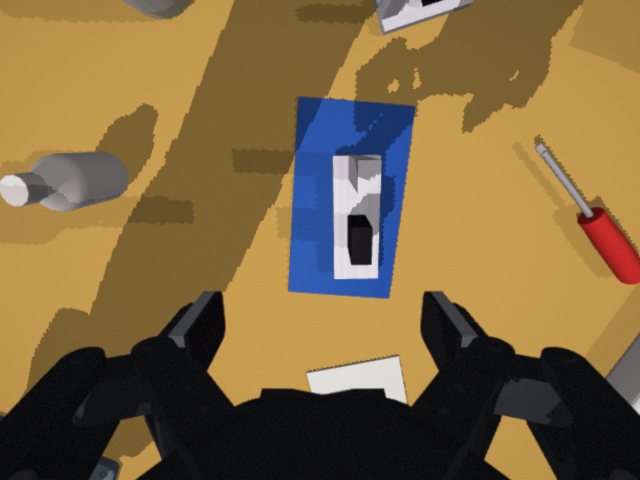

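```bash
python3 - <<'E'
from h import *
a=cv2.imread('pics/w2.png')
F=atz('w2',[(333.5,155.5),(333.5,278),(382,155.5),(379,279)],19);print(F.round(1))
fl,bl,fr,br=F[:,:2]
for p,q in((fl,bl),(fr,br)): d=p-q;print(np.linalg.norm(d),np.arctan2(d[1],d[0]))
bm=(bl+br)/2; ya=.42
x=np.array([np.cos(ya),np.sin(ya)]); print('handle from back',bm+45*x,'from front',(fl+fr)/2-65*x)
yv=np.array([-x[1],x[0]])
# project handle model for the candidate
cv2.imwrite('pics/c3.png',cv2.resize(a[140:300,280:430],None,fx=4,fy=4,interpolation=2))
for h in ([497,-237],bm+45*x):
  P=[np.r_[np.array(h)+i*x+j*yv,z] for z in(65,19) for i in(15,-15) for j in(8,-8)]; print(proj('w2',P).round(0).tolist())
E
```

```text
[[ 549.4 -197.5   19. ]
 [ 449.8 -243.1   19. ]
 [ 566.  -234.3   19. ]
 [ 466.1 -281.7   19. ]]
109.5762654113368 0.4293290507424404
110.58840085814663 0.4426511696512229
handle from back [ 499.04859664 -244.05219432] from front [ 498.38956607 -242.41515942]
[[343.0, 226.0], [365.0, 226.0], [343.0, 264.0], [364.0, 264.0], [341.0, 213.0], [359.0, 213.0], [340.0, 246.0], [358.0, 246.0]]
[[353.0, 227.0], [375.0, 227.0], [352.0, 265.0], [373.0, 265.0], [349.0, 214.0], [367.0, 214.0], [348.0, 247.0], [366.0, 247.0]]
```

View pics/c3.png

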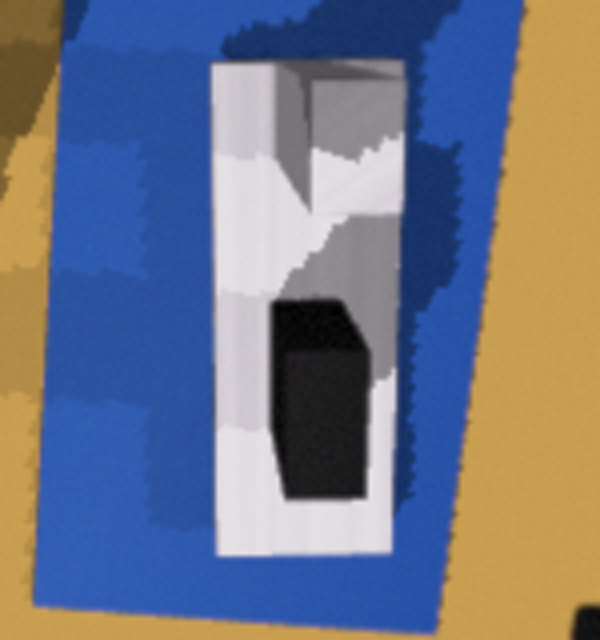

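Emit:
arm_command --pt "0.006 -0.028 0 -0.0125 0 0.007" --pt "0 0 -0.02 0 0 0" --pt "0 0 -0.04 0 0 0" --pt "0 0 -0.03 0 0 0" --pt "0 0 0 0 0 0" --pt "0 0 0 0 0 0"

```text
time: 3.3
position: [511.2, -236.2, 95.7]
orientation: [3.057, 0.696, 0.034]
contact_force: [0.6, -0.3, 0.9]
opening: 85.3
```

```bash
python3 - <<'E'
from h import *
st()
s=manip.read_state();M=R.from_rotvec(s['orientation']).as_matrix();print(M[:,2].round(4),np.arctan2(M[1,1],M[0,1]))
E
```

```text
time 3.3
position [ 511.248 -236.204   95.656]
orientation [3.057 0.696 0.034]
contact_force [ 0.62  -0.325  0.916]
wrist_torque [-0.056  0.041  0.009]
opening 85.261
joint_positions [-0.059  0.659  0.561  1.914 -0.544  0.7   -0.295]
[ 2.220e-02 -9.000e-04 -9.998e-01] -1.123024903091159
```

Emit:
arm_command --pt "-0.0125 -0.005 0 0 0.022 -0.018" --pt "0 0 0 0 0 0" --pt "0 0 0 0 0 0"

```text
time: 3.6
position: [501.0, -241.7, 101.0]
orientation: [3.065, 0.67, 0.008]
contact_force: [0.9, 0.2, -0.0]
opening: 85.4
```

```bash
cat >> h.py <<'E'
def s2():
    s=manip.read_state();M=R.from_rotvec(s['orientation']).as_matrix()
    print(round(s['time'],2),np.round(s['position'],1),'z',M[:,2].round(4),'yang',round(float(np.arctan2(M[1,1],M[0,1])),4),'F',np.round(s['contact_force'],1),'T',np.round(s['wrist_torque'],2),'op',round(s['opening'],1),'j',np.round(s['joint_positions'],2))
E
python3 -c "
from h import *
s2()"
```

```text
3.6 [ 501.  -241.7  101. ] z [ 0.0056 -0.0027 -1.    ] yang -1.1402 F [ 0.9  0.2 -0. ] T [0.   0.04 0.04] op 85.4 j [-0.06  0.65  0.58  1.92 -0.53  0.72 -0.31]
```

Emit:
arm_command --pt "-0.002 0 -0.012 0 0.005 0" --pt "0 0 -0.012 0 0 0" --pt "0 0 -0.012 0 0 0" --pt "0 0 0 0 0 0" --pt "0 0 0 0 0 0"

```text
time: 4.1
position: [498.9, -241.6, 62.1]
orientation: [3.066, 0.671, 0.0]
contact_force: [-0.0, -0.2, -0.1]
opening: 85.4
```

```bash
python3 -c "
from h import *
s2()"
```

```text
4.1 [ 498.9 -241.6   62.1] z [ 6.0e-04 -2.6e-03 -1.0e+00] yang -1.1402 F [-0.  -0.2 -0.1] T [-0.03 -0.02 -0.05] op 85.4 j [-0.03  0.71  0.53  1.93 -0.57  0.65 -0.28]
```

Emit:
arm_command --pt "0 0 -0.008 0 0 0" --pt "0 0 -0.008 0 0 0" --pt "0 0 0 0 0 0" --pt "0 0 0 0 0 0"

```text
time: 4.5
position: [498.8, -241.7, 44.5]
orientation: [3.067, 0.67, -0.0]
contact_force: [-0.3, 0.4, 0.1]
opening: 85.2
```

Emit:
arm_command --pt "0 0 0 0 0 0" --pt "0 0 0 0 0 0" --pt "0 0 0 0 0 0" --pt "0 0 0 0 0 0" --pt "0 0 0 0 0 0" --pt "0 0 0 0 0 0" --pt "0 0 0 0 0 0" --pt "0 0 0 0 0 0" --pt "0 0 0 0 0 0" --pt "0 0 0 0 0 0" --fingers 1 --newtons 90

```text
time: 5.5
position: [499.4, -241.9, 45.4]
orientation: [3.066, 0.67, 0.002]
contact_force: [-0.0, -0.0, -0.3]
opening: 14.8
```

```bash
python3 -c "
from h import *
s2()"
```

```text
5.5 [ 499.4 -241.9   45.4] z [ 0.0017 -0.0029 -1.    ] yang -1.1402 F [-0.  -0.  -0.3] T [-0.07  0.05 -0.06] op 14.8 j [-0.01  0.74  0.51  1.93 -0.59  0.62 -0.26]
```

Emit:
arm_command --pt "0 0 0.01 0 0 0" --pt "0 0 0.02 0 0 0" --pt "0 0 0.03 0 0 0" --pt "0 0 0.03 0 0 0" --pt "0 0 0.03 0 0 0" --pt "0 0 0.03 0 0 0" --pt "0 0 0.03 0 0 0" --pt "0 0 0.01 0 0 0" --pt "0 0 0 0 0 0" --pt "0 0 0 0 0 0"

```text
time: 6.5
position: [491.7, -238.5, 240.7]
orientation: [-3.065, -0.668, 0.015]
contact_force: [0.2, 0.1, -5.1]
opening: 14.7
```

```bash
python3 -c "
from h import *
s2()"
```

```text
6.5 [ 491.7 -238.5  240.7] z [-0.0105  0.003  -0.9999] yang -1.1418 F [ 0.2  0.1 -5.1] T [-0.01  0.11 -0.01] op 14.7 j [-0.19  0.45  0.74  1.84 -0.35  1.   -0.44]
```

Emit:
arm_command --pt "0.006 0.02 0 0 0 -0.03" --pt "0.006 0.035 0 0 0 -0.03" --pt "0.006 0.035 0 0 0 -0.03" --pt "0.006 0.035 0 0 0 -0.03" --pt "0.006 0.035 0 0 0 -0.03" --pt "0.006 0.035 0 0 0 -0.03" --pt "0.006 0.035 0 0 0 -0.03" --pt "0.006 0.035 0 0 0 -0.03" --pt "0.006 0.035 0 0 0 -0.03" --pt "0.006 0.035 0 0 0 -0.03" --pt "0.006 0.035 0 0 0 -0.03" --pt "0.006 0.02 0 0 0 -0.03" --pt "0 0.01 0 0 0 0" --pt "0 0 0 0 0 0" --pt "0 0 0 0 0 0"

```text
time: 8.0
position: [546.6, 175.9, 214.8]
orientation: [-3.138, -0.078, 0.08]
contact_force: [-0.1, -0.9, -4.8]
opening: 15.0
```

```bash
python3 -c "
from h import *
s2()"
```

```text
8.0 [546.6 175.9 214.8] z [-5.130e-02  8.000e-04 -9.987e-01] yang -1.521 F [-0.1 -0.9 -4.8] T [-0.1  -0.07  0.06] op 15.0 j [-0.91  0.57  0.74  1.76 -0.45  1.04 -1.51]
```

Emit:
arm_command --pt "0.008 0.002 0 0 -0.026 0.011" --pt "0.008 0.002 0 0 -0.025 0.01" --pt "0 0 -0.015 0 0 0" --pt "0 0 -0.015 0 0 0" --pt "0 0 -0.015 0 0 0" --pt "0 0 -0.015 0 0 0" --pt "0 0 0 0 0 0" --pt "0 0 0 0 0 0"

```text
time: 8.8
position: [563.2, 173.3, 149.2]
orientation: [3.138, 0.102, 0.005]
contact_force: [-0.1, 0.7, -3.6]
opening: 15.0
```

```bash
python3 -c "
from h import *
s2()"
```

```text
8.8 [563.2 173.3 149.2] z [ 0.0031 -0.002  -1.    ] yang -1.5056 F [-0.1  0.7 -3.6] T [-0.01  0.04  0.01] op 15.0 j [-0.86  0.65  0.68  1.81 -0.52  0.87 -1.44]
```

Emit:
arm_command --pt "-0.001 0.007 0 0 0.003 0.005" --pt "0 0 0 0 0 0" --pt "0 0 -0.015 0 0 0" --pt "0 0 -0.015 0 0 0" --pt "0 0 -0.015 0 0 0" --pt "0 0 -0.015 0 0 0" --pt "0 0 0 0 0 0" --pt "0 0 0 0 0 0"

```text
time: 9.6
position: [562.3, 181.3, 83.9]
orientation: [3.138, 0.112, 0.001]
contact_force: [-0.1, -0.4, -3.3]
opening: 15.1
```

```bash
python3 - <<'E'
from h import *
snap('wrist','w3');snap('scene','sc3');snap('top','t3');s2()
a=cv2.imread('pics/sc3.png');b=cv2.imread('pics/w3.png');c=cv2.imread('pics/t3.png')
A=cv2.resize(a[130:290,330:500],None,fx=3,fy=3,interpolation=2)
C=cv2.resize(c[170:315,185:270],None,fx=3.3,fy=3.3,interpolation=2)[:480]
cv2.imwrite('pics/m3.png',np.hstack([A,np.pad(C,((0,480-len(C)),(0,0),(0,0)))]))
E
```

```text
9.75 [562.7 181.6  84.8] z [ 1.6e-03 -9.0e-04 -1.0e+00] yang -1.4992 F [-0.2  0.7 -5.1] T [0.   0.05 0.04] op 15.0 j [-0.82  0.74  0.61  1.83 -0.59  0.76 -1.39]
```

View pics/m3.png

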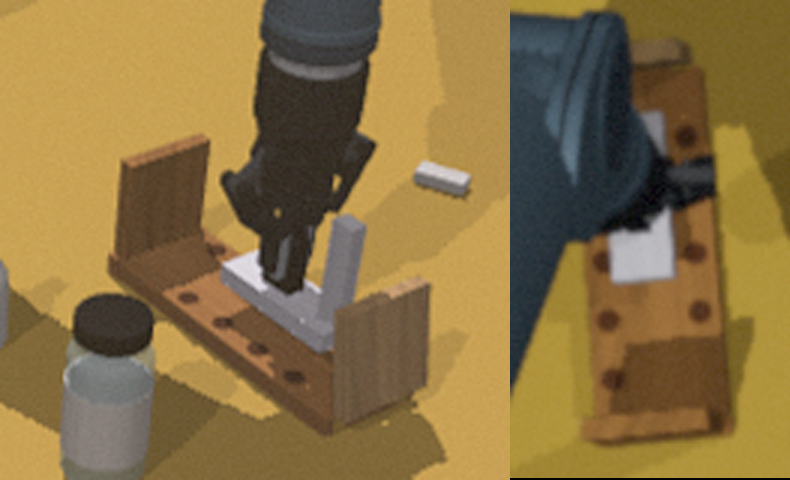

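View pics/w3.png

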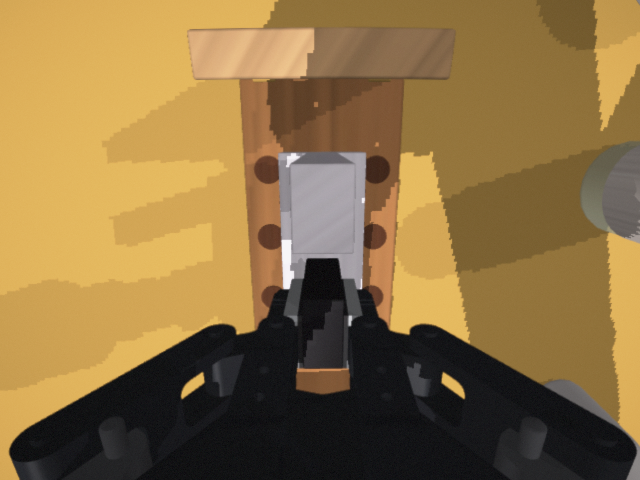

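Emit:
arm_command --pt "0 0 -0.01 0 0 0" --pt "0 0 -0.008 0 0.0015 0" --pt "0 0 0 0 0 0" --pt "0 0 0 0 0 0"

```text
time: 10.15
position: [563.7, 182.1, 66.5]
orientation: [-3.139, -0.113, -0.004]
contact_force: [-0.5, -0.1, -4.3]
opening: 14.9
```

Emit:
arm_command --pt "0 0 -0.002 0 0 0" --pt "0 0 -0.002 0 0 0"

```text
time: 10.35
position: [564.0, 182.1, 62.6]
orientation: [-3.139, -0.113, -0.005]
contact_force: [-1.0, 0.4, -4.6]
opening: 14.5
```

Emit:
arm_command --pt "0 0 -0.002 0 0 0" --pt "0 0 -0.002 0 0 0"

```text
time: 10.55
position: [564.2, 182.3, 60.3]
orientation: [-3.138, -0.113, -0.004]
contact_force: [-13.0, -0.4, 35.7]
opening: 14.7
```

```bash
python3 -c "
from h import *
s2()"
```

```text
10.55 [564.2 182.3  60.3] z [ 0.0024  0.0019 -1.    ] yang -1.4988 F [-13.   -0.4  35.7] T [-0.71  2.93  0.01] op 14.7 j [-0.8   0.78  0.58  1.83 -0.62  0.72 -1.37]
```

Emit:
arm_command --pt "0 0 0.0015 0 0.002 0" --pt "0 0 0 0 0 0"

```text
time: 10.75
position: [564.8, 182.4, 62.8]
orientation: [-3.137, -0.113, -0.003]
contact_force: [-0.0, -0.6, -4.5]
opening: 14.5
```

```bash
python3 -c "
from h import *
s2()"
```

```text
10.75 [564.8 182.4  62.8] z [ 0.0015  0.0027 -1.    ] yang -1.499 F [-0.  -0.6 -4.5] T [-0.06  0.04 -0.05] op 14.5 j [-0.8   0.77  0.58  1.83 -0.62  0.73 -1.37]
```

Emit:
arm_command --pt "0.005 0.0003 0 -0.0025 0.0015 0" --pt "0.005 0.0004 0 0 0 0" --pt "0.005 0.0004 0 0 0 0" --pt "0.005 0.0003 0 0 0 0" --pt "0 0 0 0 0 0" --pt "0 0 0 0 0 0"

```text
time: 11.35
position: [586.3, 183.9, 61.4]
orientation: [3.139, 0.113, -0.002]
contact_force: [-0.1, 0.1, -3.5]
opening: 14.9
```

```bash
python3 -c "
from h import *
s2()"
```

```text
11.35 [586.3 183.9  61.4] z [-1.2e-03 -9.0e-04 -1.0e+00] yang -1.4986 F [-0.1  0.1 -3.5] T [0.01 0.1  0.02] op 14.9 j [-0.78  0.81  0.58  1.77 -0.61  0.76 -1.38]
```

Emit:
arm_command --pt "0.003 0.0002 0.0003 0 0 0" --pt "0.003 0.0002 0 0 0 0" --pt "0 0 0 0 0 0"

```text
time: 11.65
position: [591.2, 184.3, 61.4]
orientation: [3.139, 0.113, -0.006]
contact_force: [-2.1, -0.1, -3.8]
opening: 15.2
```

Emit:
arm_command --pt "0.003 0.0002 0 0 0 0" --pt "0 0 0 0 0 0"

```text
time: 11.85
position: [594.4, 184.5, 61.4]
orientation: [3.139, 0.113, -0.007]
contact_force: [0.2, 0.6, -5.2]
opening: 14.7
```

```bash
python3 -c "
from h import *
s2()"
```

```text
11.85 [594.4 184.5  61.4] z [-0.0043 -0.001  -1.    ] yang -1.4986 F [ 0.2  0.6 -5.2] T [-0.01  0.05 -0.02] op 14.7 j [-0.77  0.82  0.59  1.74 -0.61  0.78 -1.38]
```

Emit:
arm_command --pt "0.002 0.0001 0 0 -0.0055 0" --pt "0.002 0.0001 0 0 0 0" --pt "0 0 0 0 0 0"

```text
time: 12.15
position: [598.1, 184.7, 61.1]
orientation: [3.138, 0.113, 0.001]
contact_force: [-0.7, 1.2, -3.8]
opening: 14.6
```

```bash
python3 -c "
from h import *
s2()"
```

```text
12.15 [598.1 184.7  61.1] z [ 6.0e-04 -1.1e-03 -1.0e+00] yang -1.4985 F [-0.7  1.2 -3.8] T [-0.    0.17 -0.02] op 14.6 j [-0.77  0.82  0.59  1.74 -0.61  0.78 -1.38]
```

Emit:
arm_command --pt "0 0 -0.0008 0 0 0" --pt "0 0 -0.0008 0 0 0"

```text
time: 12.35
position: [598.4, 184.8, 60.5]
orientation: [3.139, 0.113, 0.001]
contact_force: [-8.3, -0.8, 10.6]
opening: 15.2
```

```bash
python3 -c "
from h import *
s2()"
```

```text
12.35 [598.4 184.8  60.5] z [ 7.e-04 -4.e-04 -1.e+00] yang -1.4985 F [-8.3 -0.8 10.6] T [-0.29  1.48  0.03] op 15.2 j [-0.77  0.82  0.58  1.74 -0.61  0.78 -1.38]
```

Emit:
arm_command --pt "0.0015 0.0001 -0.0002 0 0 0" --pt "0.0015 0.0001 -0.0002 0 0 0"

```text
time: 12.55
position: [600.5, 185.0, 60.5]
orientation: [-3.139, -0.113, 0.002]
contact_force: [-4.9, 0.2, 2.7]
opening: 14.9
```

```bash
python3 -c "
from h import *
s2()"
```

```text
12.55 [600.5 185.   60.5] z [-0.0015  0.     -1.    ] yang -1.4985 F [-4.9  0.2  2.7] T [-0.16  1.06 -0.01] op 14.9 j [-0.77  0.82  0.58  1.73 -0.61  0.78 -1.38]
```

Emit:
arm_command --pt "0.0015 0.0001 -0.0002 0 0 0" --pt "0.0015 0.0001 -0.0002 0 0 0"

```text
time: 12.75
position: [601.6, 185.1, 60.6]
orientation: [-3.139, -0.113, 0.01]
contact_force: [-9.9, 0.2, 8.7]
opening: 14.8
```

```bash
python3 -c "
from h import *
s2()"
```

```text
12.75 [601.6 185.1  60.6] z [-6.2e-03  5.0e-04 -1.0e+00] yang -1.4988 F [-9.9  0.2  8.7] T [-0.28  1.8  -0.14] op 14.8 j [-0.77  0.83  0.58  1.72 -0.61  0.79 -1.38]
```

Emit:
arm_command --pt "0.001 0 -0.0003 0 -0.006 0" --pt "0.001 0 -0.0003 0 -0.001 0"

```text
time: 12.95
position: [601.6, 185.1, 60.6]
orientation: [-3.138, -0.113, 0.006]
contact_force: [-7.8, -0.2, 5.6]
opening: 14.9
```

```bash
python3 -c "
from h import *
s2()"
```

```text
12.95 [601.6 185.1  60.6] z [-0.0039  0.0014 -1.    ] yang -1.4989 F [-7.8 -0.2  5.6] T [-0.19  1.39 -0.1 ] op 14.9 j [-0.77  0.83  0.58  1.72 -0.61  0.79 -1.38]
```

Emit:
arm_command --pt "0.0015 0.0001 -0.0006 0 -0.004 0" --pt "0.0015 0.0001 -0.0006 0 -0.003 0"

```text
time: 13.15
position: [601.6, 185.1, 60.5]
orientation: [-3.137, -0.113, 0.006]
contact_force: [-11.3, -0.6, 10.8]
opening: 14.5
```

```bash
python3 -c "
from h import *
s2()"
```

```text
13.15 [601.6 185.1  60.5] z [-0.0042  0.0023 -1.    ] yang -1.4991 F [-11.3  -0.6  10.8] T [-0.4   2.04 -0.06] op 14.5 j [-0.76  0.83  0.58  1.72 -0.61  0.79 -1.38]
```

Emit:
arm_command --pt "0.002 0.0001 -0.0008 0 -0.003 0" --pt "0.002 0.0001 -0.0008 0 -0.002 0"

```text
time: 13.35
position: [601.6, 185.1, 60.6]
orientation: [-3.136, -0.112, 0.013]
contact_force: [-14.4, -1.0, 14.6]
opening: 15.1
```

```bash
python3 - <<'E'
from h import *
s2()
snap('wrist','w4');snap('scene','sc4');s2()
a=cv2.imread('pics/sc4.png');b=cv2.imread('pics/w4.png')
A=cv2.resize(a[180:290,390:490],None,fx=5,fy=5,interpolation=2)
B=cv2.resize(b[0:300,180:470],(290*11//6,550))[:, :300*1]
cv2.imwrite('pics/m4.png',np.hstack([A,cv2.resize(b[0:300,170:470],(300,300))[:550].copy() if 0 else np.pad(cv2.resize(b[0:300,170:470],(300,300)),((0,250),(0,0),(0,0)))]))
E
```

```text
13.35 [601.6 185.1  60.6] z [-0.0084  0.0036 -1.    ] yang -1.4992 F [-14.4  -1.   14.6] T [-0.52  2.33 -0.04] op 15.1 j [-0.76  0.83  0.58  1.72 -0.61  0.79 -1.38]
13.45 [601.6 185.1  60.6] z [-0.0085  0.0036 -1.    ] yang -1.4992 F [-14.   -0.6  14.8] T [-0.42  2.38 -0.08] op 15.4 j [-0.76  0.83  0.58  1.72 -0.61  0.79 -1.38]
```

View pics/m4.png

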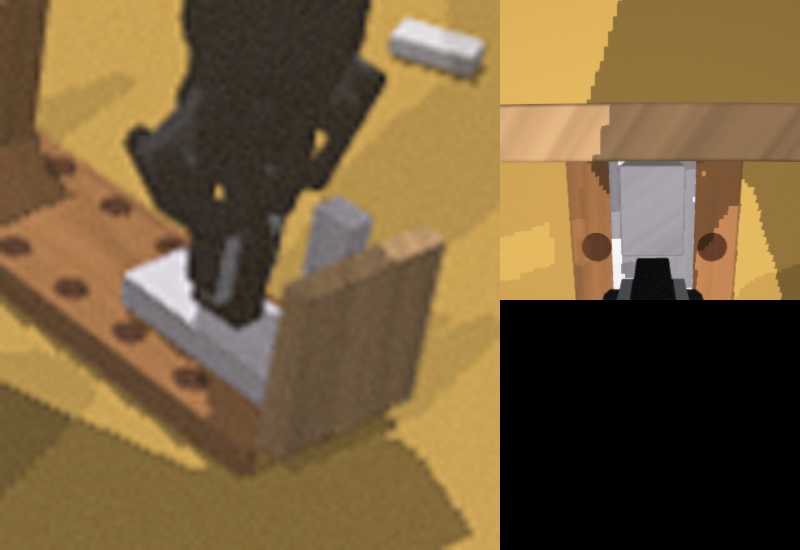

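Emit:
arm_command --pt "0.0018 0.0001 -0.001 -0.003 -0.01 0" --pt "0.0018 0.0001 -0.001 -0.002 -0.008 0"

```text
time: 13.65
position: [601.6, 185.2, 60.5]
orientation: [-3.139, -0.112, -0.002]
contact_force: [-12.3, -1.0, 15.6]
opening: 14.7
```

```bash
python3 -c "
from h import *
s2()"
```

```text
13.65 [601.6 185.2  60.5] z [ 1.e-03  2.e-04 -1.e+00] yang -1.4994 F [-12.3  -1.   15.6] T [-0.37  2.6  -0.01] op 14.7 j [-0.77  0.82  0.58  1.73 -0.61  0.78 -1.38]
```

Emit:
arm_command --pt "0.0018 0.0001 -0.001 0 -0.008 0" --pt "0.0018 0.0001 -0.001 0 -0.008 0"

```text
time: 13.85
position: [601.7, 185.1, 60.4]
orientation: [-3.138, -0.112, -0.014]
contact_force: [-11.3, -0.6, 14.6]
opening: 14.6
```

```bash
python3 -c "
from h import *
s2()"
```

```text
13.85 [601.7 185.1  60.4] z [ 0.0086  0.0015 -1.    ] yang -1.4992 F [-11.3  -0.6  14.6] T [-0.49  3.01 -0.02] op 14.6 j [-0.77  0.82  0.58  1.73 -0.62  0.77 -1.38]
```

Emit:
arm_command --pt "0.002 0.0001 -0.001 -0.001 0.002 0" --pt "0.002 0.0001 -0.001 0 -0.002 0" --pt "0.002 0.0001 -0.001 0 -0.005 0"

```text
time: 14.15
position: [601.6, 185.1, 60.5]
orientation: [-3.137, -0.113, 0.002]
contact_force: [-13.6, -0.5, 16.5]
opening: 14.8
```

```bash
python3 -c "
from h import *
s2()"
```

```text
14.15 [601.6 185.1  60.5] z [-0.0011  0.0027 -1.    ] yang -1.4991 F [-13.6  -0.5  16.5] T [-0.46  2.8  -0.03] op 14.8 j [-0.77  0.82  0.58  1.73 -0.62  0.78 -1.38]
```

Emit:
arm_command --pt "0.002 0.0001 -0.001 0 -0.0055 0" --pt "0.002 0.0001 -0.001 0 -0.0055 0" --pt "0.002 0.0001 -0.001 0 -0.0055 0" --pt "0.002 0.0001 -0.001 0 -0.0055 0"

```text
time: 14.55
position: [601.6, 185.0, 60.5]
orientation: [-3.134, -0.113, -0.003]
contact_force: [-12.5, -0.6, 15.9]
opening: 14.4
```

```bash
python3 -c "
from h import *
s2()"
```

```text
14.55 [601.6 185.   60.5] z [ 0.0019  0.0058 -1.    ] yang -1.499 F [-12.5  -0.6  15.9] T [-0.58  2.94 -0.05] op 14.4 j [-0.76  0.82  0.58  1.73 -0.62  0.78 -1.37]
```

Emit:
arm_command --pt "0.0025 0.0001 -0.0001 -0.003 -0.003 0" --pt "0.003 0.0001 -0.0001 -0.002 -0.003 0"

```text
time: 14.75
position: [601.7, 185.1, 60.6]
orientation: [-3.138, -0.112, 0.006]
contact_force: [-14.5, 0.5, 11.3]
opening: 15.1
```

```bash
python3 -c "
from h import *
s2()"
```

```text
14.75 [601.7 185.1  60.6] z [-0.0042  0.0019 -1.    ] yang -1.4992 F [-14.5   0.5  11.3] T [-0.32  2.82 -0.15] op 15.1 j [-0.76  0.83  0.58  1.72 -0.61  0.79 -1.38]
```

Emit:
arm_command --pt "0.003 0.0002 0 0 -0.003 0" --pt "0.003 0.0002 -0.0002 0 -0.003 0"

```text
time: 14.95
position: [601.8, 185.1, 60.7]
orientation: [-3.137, -0.112, 0.018]
contact_force: [-15.9, -0.5, 15.5]
opening: 14.9
```

```bash
python3 -c "
from h import *
s2()"
```

```text
14.95 [601.8 185.1  60.7] z [-0.0116  0.0024 -0.9999] yang -1.4994 F [-15.9  -0.5  15.5] T [-0.48  2.68 -0.08] op 14.9 j [-0.76  0.83  0.58  1.72 -0.61  0.8  -1.38]
```

Emit:
arm_command --pt "0.0023 0.0001 -0.001 -0.002 -0.012 0" --pt "0.0023 0.0001 -0.001 -0.001 -0.008 0" --pt "0.0023 0.0001 -0.001 0 -0.006 0" --pt "0.0023 0.0001 -0.001 -0.001 -0.006 0" --pt "0.0023 0.0001 -0.001 0 -0.006 0" --pt "0.0023 0.0001 -0.001 -0.001 -0.006 0"

```text
time: 15.55
position: [601.6, 185.2, 60.5]
orientation: [-3.137, -0.112, -0.0]
contact_force: [-15.0, -1.0, 17.5]
opening: 14.9
```

```bash
python3 -c "
from h import *
s2()"
```

```text
15.55 [601.6 185.2  60.5] z [ 0.      0.0022 -1.    ] yang -1.4994 F [-15.   -1.   17.5] T [-0.47  2.96 -0.12] op 14.9 j [-0.77  0.82  0.58  1.73 -0.62  0.78 -1.38]
```

Emit:
arm_command --pt "0.0023 0.0001 -0.001 -0.001 -0.006 0" --pt "0.0023 0.0001 -0.001 0 -0.006 0" --pt "0.0023 0.0001 -0.001 -0.001 -0.006 0" --pt "0.0023 0.0001 -0.001 0 -0.006 0" --pt "0.0023 0.0001 -0.001 -0.001 -0.006 0" --pt "0.0023 0.0001 -0.001 0 -0.006 0"

```text
time: 16.15
position: [601.7, 185.1, 60.5]
orientation: [-3.136, -0.112, -0.006]
contact_force: [-14.1, -0.1, 17.4]
opening: 14.9
```

```bash
python3 -c "
from h import *
s2()
snap('wrist','w5');snap('scene','sc5');snap('top','t5');s2()"
```

```text
16.15 [601.7 185.1  60.5] z [ 0.0035  0.004  -1.    ] yang -1.4991 F [-14.1  -0.1  17.4] T [-0.62  3.16 -0.07] op 14.9 j [-0.77  0.82  0.58  1.73 -0.62  0.77 -1.38]
16.3 [601.7 185.1  60.5] z [ 0.0034  0.0041 -1.    ] yang -1.4992 F [-13.5  -1.6  16.9] T [-0.58  3.11 -0.03] op 14.6 j [-0.77  0.82  0.58  1.73 -0.62  0.77 -1.38]
```

Emit:
arm_command --pt "-0.001 0 0.0003 -0.003 0.002 0" --pt "-0.004 -0.0003 0.001 0 0 0" --pt "-0.006 -0.0004 0.001 0 0 0" --pt "-0.008 -0.0006 0.001 0 0 0" --pt "-0.008 -0.0006 0.001 0 0 0" --pt "0 0 0.005 0 0 0" --pt "0 0 0.01 0 0 0" --pt "0 0 0.02 0 0 0" --pt "0 0 0.03 0 0 0" --pt "0 0 0.03 0 0 0" --pt "0 0 0.03 0 0 0" --pt "0 0 0.03 0 0 0" --pt "0 0 0 0 0 0" --pt "0 0 0 0 0 0"

```text
time: 17.7
position: [574.2, 181.8, 230.7]
orientation: [-3.138, -0.109, -0.014]
contact_force: [-0.7, -0.7, -4.7]
opening: 15.1
```

```bash
python3 - <<'E'
from h import *
snap('wrist','w6');s2()
E
```

```text
17.75 [574.6 181.6 230.7] z [ 0.0096  0.0017 -1.    ] yang -1.5018 F [ 0.3 -1.2 -3.7] T [ 0.02  0.04 -0.01] op 15.0 j [-0.91  0.56  0.75  1.72 -0.44  1.02 -1.5 ]
```

View pics/w6.png

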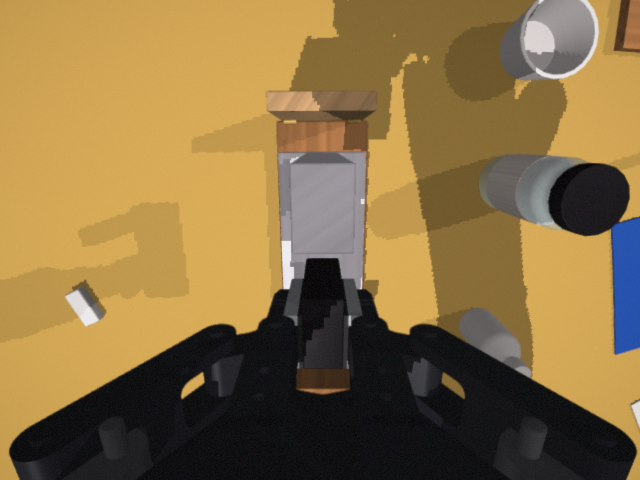

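```bash
python3 - <<'E'
from h import *
f='w6'
print('top outer,inner @103',atz(f,[(322,91.5),(322,110.5)],103).round(1),'hinge@18',atz(f,[(322,121.5)],18).round(1))
for lean in (-.05,0,.05):
  h=np.array([666.5,187,18]);x=np.array([.9975,.071,0]);t=h-85*np.sin(lean)*x+[0,0,85*np.cos(lean)]
  print(lean,proj(f,[h,t,t+14*np.cos(lean)*x+[0,0,14*np.sin(lean)]]).round(1).tolist())
a=cv2.imread('pics/w6.png');g=cv2.cvtColor(a,6)[85:130,330].astype(int);print(g.tolist())
E
```

```text
top outer,inner @103 [[679.7 188.4 103. ]
 [666.7 187.5 103. ]] hinge@18 [[664.8 187.6  18. ]]
-0.05 [[322.7, 119.7], [322.7, 104.7], [322.6, 84.4]]
0 [[322.7, 119.7], [322.7, 110.9], [322.6, 90.5]]
0.05 [[322.7, 119.7], [322.7, 117.0], [322.6, 96.6]]
[112, 110, 111, 111, 109, 104, 110, 118, 119, 119, 117, 118, 115, 113, 112, 110, 110, 112, 110, 109, 109, 108, 106, 105, 101, 83, 57, 54, 66, 86, 93, 95, 95, 96, 93, 87, 87, 105, 113, 113, 113, 111, 114, 112, 115]
```

Emit:
arm_command --pt "-0.006 -0.02 0 0 0.01 0.03" --pt "-0.006 -0.036 0 0 0 0.03" --pt "-0.006 -0.036 0 0 0 0.03" --pt "-0.006 -0.036 0 0 0 0.03" --pt "-0.006 -0.036 0 0 0 0.03" --pt "-0.006 -0.036 0 0 0 0.03" --pt "-0.006 -0.036 0 0 0 0.03" --pt "-0.006 -0.036 0 0 0 0.03" --pt "-0.006 -0.036 0 0 0 0.03" --pt "-0.006 -0.036 0 0 0 0.03" --pt "-0.006 -0.036 0 0 0 0.03" --pt "-0.006 -0.02 0 0 0 0.03" --pt "0 -0.01 0 0 0 0" --pt "0 0 0 0 0 0" --pt "0 0 0 0 0 0"

```text
time: 19.25
position: [485.2, -239.2, 210.8]
orientation: [-3.062, -0.695, 0.049]
contact_force: [-0.4, 0.3, -3.9]
opening: 14.9
```

```bash
python3 -c "
from h import *
s2()"
```

```text
19.25 [ 485.2 -239.2  210.8] z [-0.0306 -0.0053 -0.9995] yang -1.1246 F [-0.4  0.3 -3.9] T [ 0.04 -0.06 -0.02] op 14.9 j [-0.17  0.49  0.71  1.87 -0.36  0.95 -0.42]
```

Emit:
arm_command --pt "0.007 -0.001 0 0.003 -0.016 -0.008" --pt "0.007 -0.001 0 0.002 -0.015 -0.007" --pt "0 0 0 0 0 0" --pt "0 0 -0.015 0 0 0" --pt "0 0 -0.02 0 0 0" --pt "0 0 -0.02 0 0 0" --pt "0 0 -0.02 0 0 0" --pt "0 0 -0.015 0 0 0" --pt "0 0 0 0 0 0" --pt "0 0 0 0 0 0"

```text
time: 20.25
position: [502.2, -233.1, 112.0]
orientation: [-3.062, -0.685, -0.003]
contact_force: [0.1, 0.9, -4.0]
opening: 15.0
```

```bash
python3 -c "
from h import *
s2()"
```

```text
20.25 [ 502.2 -233.1  112. ] z [ 9.0e-04  4.3e-03 -1.0e+00] yang -1.1305 F [ 0.1  0.9 -4. ] T [ 0.02  0.05 -0.03] op 15.0 j [-0.08  0.63  0.59  1.92 -0.51  0.75 -0.32]
```

Emit:
arm_command --pt "0 -0.006 -0.012 -0.004 0 0" --pt "0 0 -0.014 0 0 0" --pt "0 0 -0.014 0 0 0" --pt "0 0 -0.01 0 0 0" --pt "0 0 0 0 0 0" --pt "0 0 0 0 0 0"

```text
time: 20.85
position: [503.1, -239.9, 58.4]
orientation: [3.064, 0.686, 0.004]
contact_force: [0.1, -0.0, -4.1]
opening: 15.1
```

```bash
python3 -c "
from h import *
s2()"
```

```text
20.85 [ 503.1 -239.9   58.4] z [ 2.9e-03 -7.0e-04 -1.0e+00] yang -1.1302 F [ 0.1 -0.  -4.1] T [-0.05  0.06  0.02] op 15.1 j [-0.02  0.72  0.52  1.92 -0.58  0.65 -0.27]
```

Emit:
arm_command --pt "0 0 -0.005 -0.001 0.002 0" --pt "0 0 -0.004 0 0 0" --pt "0 0 0 0 0 0"

```text
time: 21.15
position: [503.8, -240.1, 49.4]
orientation: [3.063, 0.686, 0.003]
contact_force: [-0.5, -0.2, -4.0]
opening: 14.9
```

Emit:
arm_command --pt "0 0 -0.0015 0 0 0" --pt "0 0 -0.0015 0 0 0"

```text
time: 21.35
position: [504.3, -240.2, 46.7]
orientation: [3.062, 0.686, 0.004]
contact_force: [0.6, -1.2, -3.5]
opening: 14.7
```

```bash
python3 -c "
from h import *
s2()"
```

```text
21.35 [ 504.3 -240.2   46.7] z [ 0.0032 -0.0026 -1.    ] yang -1.1299 F [ 0.6 -1.2 -3.5] T [ 0.02  0.1  -0.  ] op 14.7 j [-0.01  0.74  0.51  1.92 -0.59  0.63 -0.26]
```

Emit:
arm_command --pt "0 0 -0.0008 0 0.001 0" --pt "0 0 -0.0008 0 0 0"

```text
time: 21.55
position: [504.4, -240.2, 45.4]
orientation: [3.063, 0.686, 0.003]
contact_force: [-1.8, 2.5, 9.2]
opening: 15.1
```

```bash
python3 -c "
from h import *
s2()"
```

```text
21.55 [ 504.4 -240.2   45.4] z [ 0.0025 -0.0024 -1.    ] yang -1.1299 F [-1.8  2.5  9.2] T [ 0.31  0.7  -0.  ] op 15.1 j [-0.01  0.74  0.51  1.92 -0.59  0.63 -0.26]
```

Emit:
arm_command --pt "0 0 0.0002 0 0 0" --pt "0 0 0 0 0 0"

```text
time: 21.75
position: [504.6, -240.3, 45.8]
orientation: [3.063, 0.686, 0.004]
contact_force: [0.4, -0.4, -3.7]
opening: 14.8
```

Emit:
arm_command --pt "0 0 0 0 0 0" --pt "0 0 0 0 0 0" --pt "0 0 0 0 0 0" --pt "0 0 0 0 0 0" --pt "0 0 0 0 0 0" --pt "0 0 0 0 0 0" --pt "0 0 0 0 0 0" --pt "0 0 0 0 0 0" --pt "0 0 0 0 0 0" --fingers -1

```text
time: 22.65
position: [506.5, -241.5, 47.3]
orientation: [3.06, 0.685, 0.009]
contact_force: [-0.5, 0.2, -1.1]
opening: 85.5
```

Emit:
arm_command --pt "0 0 0.01 0 0 0" --pt "0 0 0.02 0 0 0" --pt "0 0 0.03 0 0 0" --pt "0 0 0.03 0 0 0" --pt "0 0 0.03 0 0 0" --pt "0 0 0.03 0 0 0" --pt "0 0 0.03 0 0 0" --pt "-0.02 0 0 0 0 0" --pt "-0.02 0 0 0 0 0" --pt "0 0 0 0 0 0" --pt "0 0 0 0 0 0" --pt "0 0 0 0 0 0"

```text
time: 23.85
position: [464.7, -242.0, 241.3]
orientation: [3.06, 0.681, 0.017]
contact_force: [0.8, -0.7, -0.5]
opening: 85.4
```

```bash
python3 - <<'E'
from h import *
snap('scene','sc7');snap('top','t7');s2()
a=cv2.imread('pics/sc7.png')[150:370,190:500];b=cv2.imread('pics/t7.png')[120:320,190:460]
A=cv2.resize(a,(440,312));B=cv2.resize(b,(360,267));cv2.imwrite('pics/m7.png',np.hstack([A,np.pad(B,((0,45),(0,0),(0,0)))]))
# change check of untouched things, top0 vs t7
p=cv2.imread('pics/top0.png',0).astype(int);q=cv2.imread('pics/t7.png',0).astype(int)
E
```

```text
23.95 [ 464.8 -241.9  241. ] z [ 0.0115 -0.0043 -0.9999] yang -1.1325 F [-0.  -1.2 -0.6] T [-0.05 -0.05 -0.01] op 85.8 j [-0.2   0.39  0.75  1.92 -0.33  0.94 -0.42]
```

View pics/m7.png

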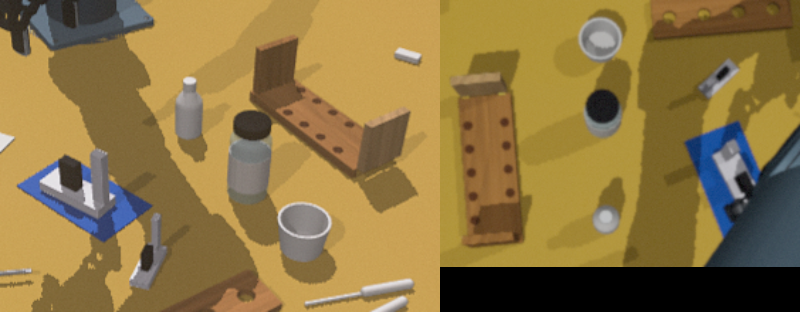

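```bash
python3 -c "
from h import *
print(manip.sign_off())"
```

```text
the job is handed in; nothing more can be done
None
```

The square pushed the loose panel upright, was held pressed into the corner for over a second, and now stands back on the blue mat. The job was handed in at about 24 s of the 70 s allowed.

- **Press:** For the last 1.2 s it was held at about 14–15 N forward and 21 N down. The down figure allows about 4 N for the square's weight, so it is slightly above the 10 to 20 N guide. When I eased the downward force and pushed 16 N forward it moved only about 0.1–0.2 mm. I took that to mean the heel was against the panel, not held back by drag on the base.
- **Fit:** I judged it flush from forces and steady height, because no picture shows the contact line closely. The tool tilted by up to 0.012 rad in the grip while pressing. Its position barely changed, so I took the foot to have stayed flat.
- **First touch:** My first lowering onto the base was harder than intended, about 40 N briefly through the square's foot, and I backed off at once.
- **Panel:** After I drew the square back, the wrist image showed the panel's inner top edge at x = 666.7 mm and its hinge line at about 665–666.5 mm. That is upright to about 0.02 rad, which is as fine as the calibration allows.
- **End state:** The last pictures show the square standing on the mat, its handle about 15 mm from the mat's centre. The jar, dropper bottle and cup look to be where they started; I compared them by eye, not by measurement. The gripper was open and clear of everything.

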